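Shake up the sanding sealer on the touch shaker

TASK

The tall bottle of sanding sealer has settled: pull it up out of its spring clip, press its foot square into the leaning rubber dish of the touch shaker until the dish is fully down and keep it there for a second, never pushing with more than 40 N, so that it gets shaken. Then set the bottle down upright on the cork mat, ready for use, and let go. Leave the short jar in its clip and the other things where they are.

Things in the scene. Friction and masses are not known exactly. Their poses are not given: they have to be found in the camera images.
- bottle: tall closed round white bottle, 155 mm high, about 0.35 kg; origin at the centre of its underside, z along its axis. Diameters: foot 60 mm (height 0-18), waist groove 51 (28-34), body 60 (44-102), shoulder narrowing (102-116), straight grey cap 40 mm (116-155), the place to grip. Starts upright in its clip stand.
- clip_tall: clip stand holding the bottle: wooden base 90 (x) x 130 (y) x 12 mm high, two sprung steel jaws at +y and -y, 50 mm high, their noses (43 mm above the table) snapped into the waist groove. The bottle stands on the base's centre; a straight upward pull of 10 to 20 N frees it, clear after 35 mm. Origin: centre of the base's underside.
- jar: the short jar, a bystander: same foot and groove as the bottle but only 90 mm high with a wide cap of 61 mm diameter; origin at the centre of its underside. It stands in the other, equal clip stand.
- clip_short: the other clip stand, equal to the first, holding the short jar; origin at the centre of its underside
- shaker: touch shaker, fixed: green base 170 (x) x 130 (y) x 45 mm, from which a turret 110 mm in diameter rises, leaning 30 degrees from vertical towards the shaker's own -x (the robot's side), carrying the sprung rubber dish. Origin at the centre of the base's underside (10 mm towards -x from the base's middle).
- pad_floor (a point): centre of the floor of the shaker's sprung rubber dish, moving with it; its z axis is the dish's axis, leaning 30 degrees from vertical, pointing up out of the dish. The floor is flat, 76 mm across, with a rim 6 mm high and 4 mm thick around it.
- shaker_pad (a joint): how far the dish is pressed down along its axis: 0 = up, 0.012 m = fully down on its stop in the shaker's head; spring force about 4 N at the start of the stroke, 14 N at its end. Beyond about 18 N the head itself yields on stiff rubber mounts, 15 N per mm
- mat: square cork mat on the table, 120 x 120 x 6 mm, origin at the centre of its underside
- gouge: bystander: turning gouge lying flat: wooden handle 130 mm and steel shaft 130 mm; origin under the joint of the two, x along the shaft
- spanner: bystander: steel spanner lying flat
- blank: bystander: dark wood turning blank 150 x 45 x 45 mm, origin under its centre
- sanding_block: bystander: cork sanding block 70 x 45 x 30 mm, lying in front of the shaker
- brush: bystander: paint brush lying flat
- bowl: bystander: turned wooden bowl, 110 mm across, 45 mm high, standing behind the tall bottle's stand

How it is judged:
By the outcome, as a careful person would: the job done as asked, in the order asked, and still so for the second after the job is handed in, with the robot touching nothing.
It also fails if it takes over 64 s, if anything falls off the work surface, if the arm or the gripper's body presses on something with over 40 N, if the wrist force passes 120 N, or if a joint passes its speed limit or range.

ROBOT

A 7-joint arm with a two-finger parallel gripper is mounted at the origin on the work surface. World frame = base frame: x ahead of the robot, y to its left, z up, the work surface at z = 0. Lengths are in m, angles in rad, forces in N, time in s.
With the tool pointing down it reaches from about 0.425 to 0.975 m from the base axis. Payload 16.7 kg.
Tool frame: the origin (TCP) lies midway between the tips of the shut fingers; the grasp point (between the pads) lies 19 mm behind it; z points along the fingers, y is the line along which they close (so a half turn about z gives the same grasp; the last joint's range is limited). The gripper opens to 85 mm and grips with 20 to 120 N. Pads are 22 mm wide; open, the fingers measure 114 mm over their backs; the gripper's body (76 mm by 85 mm) begins 54 mm behind the grasp point. The pads swing forward as they close: fully open they stand 13 mm farther back than shut.
Start: joints at [0.963, 0.426, 0.074, 1.606, -0.034, 1.111, -0.067], TCP at [0.299, -0.605, 0.231] pointing down, gripper open.
Joint ranges: [-2.85, 2.85], [-0.5, 2.14], [-1.23, 1.37], [0.21, 2.46], [-1.02, 4.16], [0.16, 2.05], [-2.73, 2.73]. Speed limits (rad/s): [1.89, 1.89, 2.39, 2.39, 3.01, 3.01, 3.01].

INTERFACE

Orientations are given as a unit quaternion [w, x, y, z].
In Python, from station import read_state, snapshot, close_job gives the robot as it stands. The module is installed in compiled form; this text tells all that it offers.
- The arm moves only by the tool play_rows, never from a script. Its arguments are lists of equal length, an entry for each row: "translation": the shift along the world's x, y, z normalised to -1 to 1, where 1 is 0.5 m, a list of three; "turn": the turn about the world's z normalised to -1 to 1, where 1 is pi/4 rad; "grip": the opening, from 0 (shut) to 1 (fully open). A call has 1 to 5 rows; each row is the pose to reach, as a shift and turn from the pose commanded when the call began; what a row does not reach only later rows make up. A row lasts 1/10 s, in which the tool goes at most 50 mm and 8.59 degrees, less where a joint would pass 70% of its speed; a pose out of reach is approached as far as the arm can. A call with a number of a shift or a turn outside -1 to 1 is refused whole. A call with a gripper value outside its range is refused whole. The fingers move at their own pace and stop on an object; "squeeze" is the grip in N (left out, the last holds). Time passes only in rows, so rows that repeat a pose let the fingers close. It gives the time, the measured TCP pose, the force, the opening and the grip force at its end, in the units of the state.
- read_state(): the state, without advancing time (a new reading comes with each control period).
- snapshot(name): name is "scene" or "top"; returns a dict with "img" (480x640x3 uint8, red, green, blue), "range_z" (480x640 float32, m along the optical axis (not along the pixel's ray), 0 where there is no reading), "fx", "fy", "cx", "cy" (pixels), "origin" and "attitude" of the camera in the world. Camera axes: x right, y down, z forward; pixel columns grow to the right and rows downward; lengths in m; the calibration is good to about 2 mm. A picture is of the moment at which its call begins.
- close_job(): hands the job in; it is judged then, once.
The state is a dict: "time_s": time; "q": joint angles; "dq": joint speeds; "joint_efforts": joint torques, N m; "position": TCP position; "orientation": TCP orientation; "wrist_force": force on the tool from outside, world axes, zero at the start; "wrist_torque": the same for the moment, N m; "grip_width": finger opening in m; "gripper_force": force on a finger pad.
Only numpy, scipy, OpenCV 4.12 (cv2) and the standard library are available. Lean on these libraries where they do the work, as an engineer would, in place of code of your own. Each camera call takes 0.05 s, during which the arm holds its last target. There are 200 camera calls.

## Working session

There is one attempt and no reset: what is moved stays moved. The work goes in short steps, Python scripts to look and compute and a tool call to move; the robot and the scene stay as the last step left them, time stands still between calls to the robot, and variables do not carry over. Pictures are saved under pics/ and viewed, at most 13 in all, crops included, and the job is handed in when it is done.

Besides the shell and the picture viewer there is one more tool, called after "Emit:" by a JSON object that holds its "op" and its "data". play_rows: Moves the arm, as the interface text tells. Scaled input: -1 to 1 covers 0.5 m each way for a shift and pi/4 rad each way for a turn. Its arguments: {"type":"object","properties":{"translation":{"type":"array","items":{"type":"array","items":{"type":"number"}}},"turn":{"type":"array","items":{"type":"number"}},"grip":{"type":"array","items":{"type":"number"}},"squeeze":{"type":"number"}},"required":["translation","turn","grip"]}

```bash
mkdir -p pics; cat > h.py <<'E'
import numpy as np, cv2
from station import read_state, snapshot
from scipy.spatial.transform import Rotation as R
def rot(a):
    a=np.array(a,float)
    return a if a.shape==(3,3) else R.from_quat(a[[1,2,3,0]]).as_matrix()
def cloud(s):
    z=s["range_z"]; v,u=np.mgrid[:480,:640]
    P=np.stack([(u-s["cx"])/s["fx"]*z,(v-s["cy"])/s["fy"]*z,z],-1)@rot(s["attitude"]).T+np.array(s["origin"])
    P[z==0]=np.nan; return P
E
python3 - <<'E'
from h import *
for n in("scene","top"):
    s=snapshot(n); np.savez(f"{n}0.npz",P=cloud(s),img=s["img"]); cv2.imwrite(f"pics/{n}0.png",s["img"][...,::-1])
    print(n,s["origin"],s["attitude"],s["fx"])
st=read_state();print({k:st[k] for k in("time_s","position","orientation","wrist_force","grip_width")})
E
```

```text
scene [ 1.22804853 -0.67187178  0.88557393] [-0.37640942  0.83962562  0.36079301 -0.15222734] 476.2858213627438
top [ 0.50929049 -0.04133623  1.37324794] [-0.02320365  0.71509209 -0.69822771  0.0241443 ] 524.1071712289604
{'time_s': 0.1, 'position': array([ 0.29874558, -0.60486374,  0.23066644]), 'orientation': array([-5.68178445e-04,  9.73805509e-01,  2.27381780e-01, -1.83883693e-04]), 'wrist_force': array([-0.46152533,  0.035886  ,  0.32065539]), 'grip_width': 0.08543262067007201}
```

View pics/top0.png

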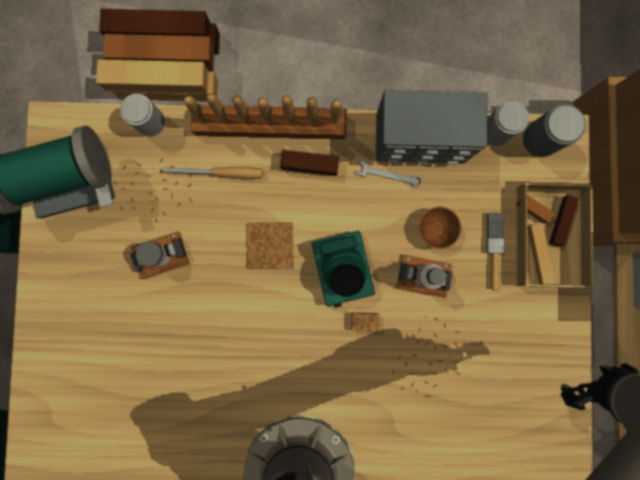

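View pics/scene0.png

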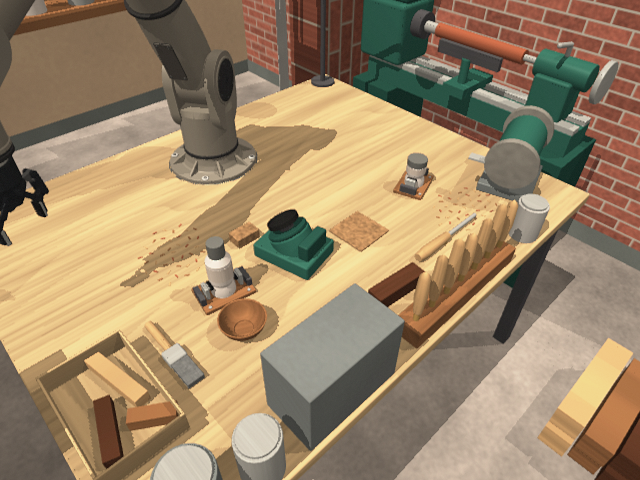

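```bash
python3 - <<'E'
from h import *
d=np.load("top0.npz");P=d["P"];img=d["img"].astype(int);z=P[...,2]
v,u=np.mgrid[:480,:640]
def box(a,b,c,e): return (u>=a)&(u<b)&(v>=c)&(v<e)
def rect(m,n):
    p=P[m][:,:2].astype(np.float32); r=cv2.minAreaRect(p); print(n,m.sum(),np.round(r[0],4),np.round(r[1],4),round(r[2],2),"zmed",np.round(np.nanmedian(z[m]),4))
def circ(m,n):
    p=P[m][:,:2].astype(np.float32); c,r=cv2.minEnclosingCircle(p); print(n,m.sum(),np.round(c,4),round(r,4),np.round(np.nanmedian(P[m],0),4))
b=box(395,460,245,305)
circ(b&(z>.155),"cap"); rect(b&(z>.006)&(z<.02),"cliptall"); rect(b&(z>.04)&(z<.056),"jaws")
circ(b&(z>.04)&(z<.15),"body")
s=box(300,385,225,312)
rect(s&(z>.04)&(z<.05),"shbase");rect(s&(z>.02),"shall")
g=img[...,1]-img[...,0]
blk=s&(img.max(-1)<45)&(z>.05)
circ(blk,"dish")
p=P[blk]; c=p.mean(0); 
for _ in range(8):
    U,S,V=np.linalg.svd(p-p.mean(0),full_matrices=False);n=V[2]*np.sign(V[2][2]);r=(p-p.mean(0))@n; p=p[abs(r)<max(.002,1.5*r.std())]
print("plane",n,np.degrees(np.arccos(n[2])),"az",np.degrees(np.arctan2(n[1],n[0])),p.mean(0),len(p),r.std(),"extent",[np.ptp((p-p.mean(0))@a) for a in V[:2]])
m=box(235,305,212,280)&(z>.003)&(z<.02); rect(m,"mat")
m=box(235,305,212,280)&(img[...,0]-img[...,2]>0)&(img[...,0]<165); rect(m,"matcol")
print("table z",np.nanmedian(z[box(200,230,300,330)]))
t=np.load("scene0.npz")["P"]; Z=t[...,2]
q=(abs(t[...,0]-.0)<9)&(np.hypot(t[...,0]-np.nanmean(P[b&(z>.155)][:,0]),t[...,1]-np.nanmean(P[b&(z>.155)][:,1]))<.04)
print("scene cap top",np.nanmax(Z[q]), np.nanmedian(t[q&(Z>.152)],0))
cr=cv2.resize(d["img"][225:315,300:465],None,fx=4.8,fy=4.8,interpolation=cv2.INTER_CUBIC);cv2.imwrite("pics/c1.png",cr[...,::-1])
E
```

```text
cap 247 [ 0.5089 -0.3102] 0.0205 [ 0.5083 -0.3097  0.1673]
cliptall 862 [ 0.5104 -0.3199] [0.1505 0.167 ] 1.27 zmed 0.0122
jaws 166 [ 0.5423 -0.3149] [0.12   0.1031] 82.9 zmed 0.0467
body 506 [ 0.5368 -0.3142] 0.0757 [ 0.5124 -0.291   0.1067]
shbase 1149 [ 0.5201 -0.0995] [0.1773 0.1297] 14.71 zmed 0.0449
shall 3437 [ 0.52   -0.0999] [0.1781 0.1303] 14.66 zmed 0.0879
dish 1328 [ 0.5211 -0.0844] 0.0743 [ 0.5044 -0.095   0.0994]
plane [-0.29412073  0.23849724  0.9255334 ] 22.25107557781538 az 140.96202207138066 [ 0.49598584 -0.10001473  0.09854672] 383 0.0027526336311224204 extent [np.float64(0.10346469261890606), np.float64(0.08722157361831442)]
mat 2403 [0.5776 0.0932] [0.1757 0.1813] 1.51 zmed 0.0063
matcol 3024 [0.5694 0.094 ] [0.2423 0.0107] 47.9 zmed 0.0051
table z 0.0006900331904013957
scene cap top 0.1715549601723243 [ 0.51471707 -0.31508284  0.16718103]
```

View pics/c1.png

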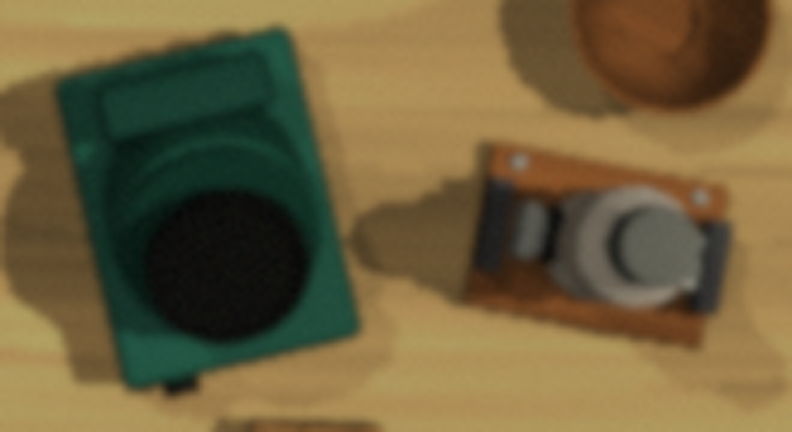

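Emit:
{"op": "play_rows", "data": {"translation": [[0.05,0.07,0],[0.1,0.14,0],[0.16,0.22,0],[0.22,0.3,0],[0.26,0.37,0]], "turn": [-0.05,-0.1,-0.16,-0.22,-0.258], "grip": [1,1,1,1,1], "squeeze": 40}}

```text
time_s: 0.6
position: [0.4307, -0.4175, 0.231]
orientation: [-0.0, 0.992, 0.128, 0.0]
wrist_force: [0.7, -0.7, -0.7]
grip_width: 0.086
gripper_force: 0.0
```

```bash
python3 - <<'E'
from h import *
print(read_state()["position"],R.from_quat(np.array(read_state()["orientation"])[[1,2,3,0]]).as_matrix().round(4).tolist())
from scipy.optimize import minimize
d=np.load("top0.npz");t=np.load("scene0.npz")
A=[(d["P"],d["img"].astype(int)),(t["P"],t["img"].astype(int))]
for P,img in A:
    z=P[...,2]
    # shaker base: rect on z=.045
    m=(abs(P[...,0]-.52)<.12)&(abs(P[...,1]+.10)<.11)&(z>.041)&(z<.049)&(img[...,1]>img[...,0]+8)
    p=P[m][:,:2].astype(np.float32); print("base",cv2.minAreaRect(p),m.sum())
    # black dish
    for th in (35,50):
        m=(np.hypot(P[...,0]-.50,P[...,1]+.105)<.06)&(z>.06)&(img.max(-1)<th)
        n,l,stt,c=cv2.connectedComponentsWithStats(m.astype(np.uint8)); k=1+stt[1:,4].argmax(); p=P[l==k]
        ya=np.radians(14.7); nn=np.array([-.5*np.cos(ya),-.5*np.sin(ya),.866])
        ex=np.array([.866*np.cos(ya),.866*np.sin(ya),.5]); ey=np.array([-np.sin(ya),np.cos(ya),0])
        h=p@nn; a=p@ex; b=p@ey
        print(th,len(p),"h pct",np.percentile(h,[1,10,30,50,70,90,99]).round(4),"a",np.percentile(a,[.5,2,98,99.5]).round(4),"b",np.percentile(b,[.5,2,98,99.5]).round(4))
        ac,bc=(np.percentile(a,1)+np.percentile(a,99))/2,(np.percentile(b,1)+np.percentile(b,99))/2
        i=np.hypot(a-ac,b-bc)<.028; q=p[i]; c0=q.mean(0)
        B=np.c_[q[:,:2]-c0[:2],np.ones(i.sum())]; k=np.linalg.lstsq(B,q[:,2],rcond=None)[0]; w=np.array([-k[0],-k[1],1]);w/=np.linalg.norm(w)
        hf=np.median(h[i]);print(" floor n",w.round(3),"tilt",np.degrees(np.arccos(w[2])).round(1),"az",np.degrees(np.arctan2(w[1],w[0])).round(1),"centre",(nn*hf+ex*ac+ey*bc).round(4))
    m=(abs(P[...,0]-.572)<.08)&(abs(P[...,1]-.094)<.08)&(img[...,0]<175)&(abs(z-.006)<.006)
    m=cv2.morphologyEx(m.astype(np.uint8),cv2.MORPH_OPEN,np.ones((5,5)))
    n,l,stt,c=cv2.connectedComponentsWithStats(m); k=1+stt[1:,4].argmax();print("mat",cv2.minAreaRect(P[l==k][:,:2].astype(np.float32)),P[l==k].mean(0))
    # cap
    m=(np.hypot(P[...,0]-.509,P[...,1]+.310)<.035)&(z>.160); print("cap",cv2.minEnclosingCircle(P[m][:,:2].astype(np.float32)),m.sum())
E
```

```text
[ 0.43072309 -0.41748805  0.23103034] [[0.9674, 0.2533, 0.0002], [0.2533, -0.9674, 0.0007], [0.0003, -0.0006, -1.0]]
base ((0.5224423408508301, -0.09849284589290619), (0.16889475286006927, 0.12686368823051453), 14.832976341247559) 952
35 988 h pct [-0.1611 -0.1563 -0.1358 -0.1342 -0.1324 -0.1294 -0.1253] a [0.4041 0.4059 0.4827 0.484 ] b [-0.268  -0.265  -0.1801 -0.177 ]
 floor n [-0.464 -0.093  0.881] tilt 28.2 az -168.7 centre [ 0.4933 -0.1004  0.1058]
50 1345 h pct [-0.1738 -0.16   -0.1557 -0.1355 -0.1331 -0.1299 -0.1254] a [0.4028 0.4056 0.4905 0.4942] b [-0.275  -0.2714 -0.1788 -0.1756]
 floor n [-0.389 -0.057  0.92 ] tilt 23.1 az -171.6 centre [ 0.4973 -0.1023  0.1077]
mat ((0.5814357995986938, 0.09426119923591614), (0.12085080146789551, 0.1208624318242073), 1.561539888381958) [0.57986917 0.09578803 0.00647633]
cap ((0.5089287757873535, -0.3102042078971863), 0.020512348040938377) 240
base ((0.5263158082962036, -0.10178171098232269), (0.1686369776725769, 0.12940151989459991), 14.532191276550293) 671
35 187 h pct [-0.1559 -0.139  -0.1356 -0.1332 -0.1319 -0.1299 -0.1278] a [0.4026 0.4032 0.484  0.4844] b [-0.2719 -0.2707 -0.1906 -0.1889]
 floor n [-0.152 -0.239  0.959] tilt 16.5 az -122.5 centre [ 0.5027 -0.1064  0.0914]
50 466 h pct [-0.1579 -0.1559 -0.1355 -0.1332 -0.1322 -0.1288 -0.127 ] a [0.4026 0.4057 0.4834 0.4843] b [-0.2713 -0.2697 -0.1923 -0.1896]
 floor n [ 0.038 -0.359  0.933] tilt 21.2 az -84.0 centre [ 0.4948 -0.1085  0.1062]Traceback (most recent call last):
  File "<stdin>", line 25, in <module>
ValueError: attempt to get argmax of an empty sequence
```

Emit:
{"op": "play_rows", "data": {"translation": [[0.06,0.08,0],[0.12,0.16,0],[0.16,0.211,0],[0.16,0.211,-0.06],[0.16,0.211,-0.12]], "turn": [0,0,0,0,0], "grip": [1,1,1,1,1]}}

```text
time_s: 1.1
position: [0.5101, -0.3135, 0.171]
orientation: [0.0, 0.992, 0.129, 0.001]
wrist_force: [0.5, -0.6, 0.1]
grip_width: 0.0854
gripper_force: 0.0
```

Emit:
{"op": "play_rows", "data": {"translation": [[0,0,-0.05],[0,0,-0.088],[0,0,-0.088],[0,0,-0.088],[0,0,-0.088]], "turn": [0,0,0,0,0], "grip": [1,1,0.6,0.6,0.55]}}

```text
time_s: 1.6
position: [0.5095, -0.315, 0.1285]
orientation: [0.0, 0.992, 0.128, 0.001]
wrist_force: [-0.4, 0.5, 1.1]
grip_width: 0.0473
gripper_force: 0.0
```

```bash
python3 - <<'E'
from h import *
s=snapshot("scene");P=cloud(s);st=read_state();print(st["position"],st["wrist_force"],st["grip_width"])
cv2.imwrite("pics/g1.png",cv2.resize(s["img"][180:330,140:300],None,fx=3.7,fy=3.7,interpolation=cv2.INTER_CUBIC)[...,::-1])
E
```

```text
[ 0.50947521 -0.31501961  0.12854383] [ 0.69515134 -0.72702497  0.01224367] 0.04698729792610945
```

View pics/g1.png

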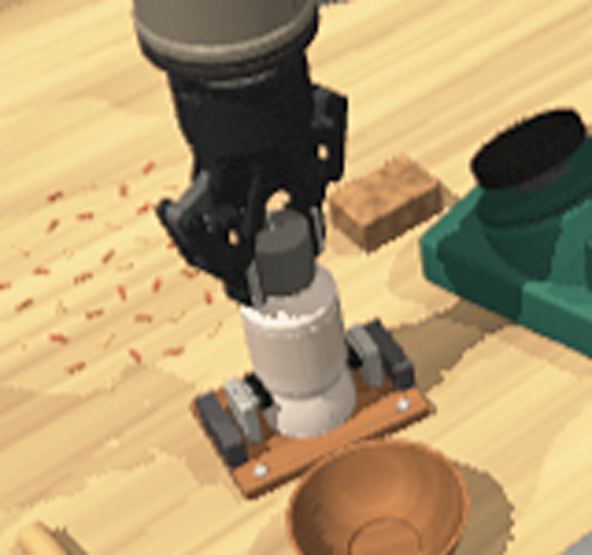

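Emit:
{"op": "play_rows", "data": {"translation": [[0.002,0.004,0],[0.002,0.004,0],[0.002,0.004,0],[0.002,0.004,0],[0.002,0.004,0]], "turn": [0,0,0,0,0], "grip": [0.5,0.4,0.3,0.3,0.3], "squeeze": 50}}

```text
time_s: 2.15
position: [0.5104, -0.3124, 0.1283]
orientation: [0.0, 0.992, 0.128, 0.001]
wrist_force: [-1.7, 3.8, 7.8]
grip_width: 0.0387
gripper_force: 49.5
```

Emit:
{"op": "play_rows", "data": {"translation": [[0,0.002,0.008],[0,0.002,0.02],[0,0.002,0.04],[0,0.002,0.07],[0,0.002,0.1]], "turn": [0,0,0,0,0], "grip": [0.3,0.3,0.3,0.3,0.3]}}

```text
time_s: 2.65
position: [0.5102, -0.3118, 0.1792]
orientation: [0.0, 0.992, 0.128, 0.0]
wrist_force: [0.6, -0.3, -4.6]
grip_width: 0.0387
gripper_force: 54.6
```

Emit:
{"op": "play_rows", "data": {"translation": [[0,0,0.06],[0,0,0.12],[0,0,0.18],[0,0,0.22],[0,0,0.22]], "turn": [0,0,0,0,0], "grip": [0.3,0.3,0.3,0.3,0.3]}}

```text
time_s: 3.15
position: [0.5113, -0.3123, 0.292]
orientation: [0.002, 0.992, 0.128, 0.003]
wrist_force: [0.5, -0.9, -4.5]
grip_width: 0.0385
gripper_force: 54.9
```

```bash
python3 - <<'E'
from h import *
st=read_state();print(st["position"],st["wrist_force"],st["wrist_torque"],st["grip_width"],st["gripper_force"])
s=snapshot("scene");P=cloud(s);np.savez("lift.npz",P=P,img=s["img"])
cv2.imwrite("pics/g2.png",cv2.resize(s["img"][80:330,140:360],None,fx=2.4,fy=2.4,interpolation=cv2.INTER_CUBIC)[...,::-1])
E
```

```text
[ 0.51131009 -0.31233834  0.29197866] [ 0.52942887 -0.85740729 -4.5045913 ] [-0.01532267 -0.03473013  0.03758263] 0.038514838238353034 54.88343596458435
```

View pics/g2.png

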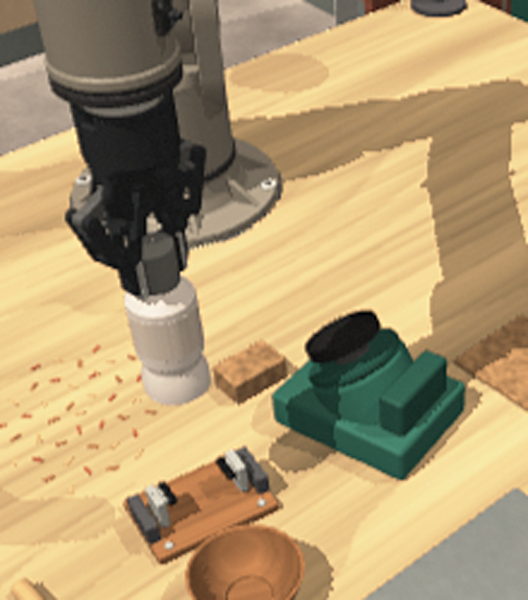

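Emit:
{"op": "play_rows", "data": {"translation": [[-0.01,0.08,0],[-0.02,0.16,0],[-0.03,0.25,0],[-0.04,0.34,0],[-0.05,0.4,0]], "turn": [0,0,0,0,0], "grip": [0.3,0.3,0.3,0.3,0.3]}}

```text
time_s: 3.7
position: [0.484, -0.1085, 0.2866]
orientation: [-0.0, 0.992, 0.129, -0.0]
wrist_force: [0.3, -1.3, -4.9]
grip_width: 0.039
gripper_force: 54.7
```

Emit:
{"op": "play_rows", "data": {"translation": [[0,0.007,-0.03],[0,0.007,-0.07],[0,0.007,-0.094],[0,0.007,-0.094],[0,0.007,-0.094]], "turn": [0,0,0,0,0], "grip": [0.3,0.3,0.3,0.3,0.3]}}

```text
time_s: 4.2
position: [0.4849, -0.1084, 0.2404]
orientation: [-0.0, 0.992, 0.127, -0.0]
wrist_force: [1.8, 0.5, -3.9]
grip_width: 0.039
gripper_force: 54.5
```

Emit:
{"op": "play_rows", "data": {"translation": [[0.006,0.001,-0.006],[0.012,0.002,-0.012],[0.017,0.003,-0.018],[0.017,0.003,-0.018],[0.017,0.003,-0.018]], "turn": [0,0,0,0,0], "grip": [0.3,0.3,0.3,0.3,0.3], "squeeze": 25}}

```text
time_s: 4.7
position: [0.4935, -0.1068, 0.2315]
orientation: [0.0, 0.992, 0.128, 0.0]
wrist_force: [-1.9, 0.0, 1.4]
grip_width: 0.0389
gripper_force: 55.4
```

Emit:
{"op": "play_rows", "data": {"translation": [[-0.01,-0.0026,-0.002],[-0.0234,-0.006,-0.006],[-0.035,-0.009,-0.01],[-0.046,-0.012,-0.0146],[-0.046,-0.012,-0.0146]], "turn": [0,0,0,0,0], "grip": [0.3,0.3,0.3,0.3,0.3], "squeeze": 25}}

```text
time_s: 5.2
position: [0.469, -0.113, 0.2233]
orientation: [-0.0, 0.992, 0.127, -0.001]
wrist_force: [0.6, 0.1, -3.7]
grip_width: 0.0387
gripper_force: 54.9
```

```bash
python3 - <<'E'
from h import *
st=read_state();print(st["position"],st["wrist_force"],st["wrist_torque"],st["grip_width"],st["gripper_force"])
s=snapshot("scene")
cv2.imwrite("pics/g3.png",cv2.resize(s["img"][110:290,200:370],None,fx=3.3,fy=3.3,interpolation=cv2.INTER_CUBIC)[...,::-1])
E
```

```text
[ 0.469019   -0.11298532  0.22333881] [ 0.60769592  0.13187339 -3.68004984] [-0.0101389  -0.02604426  0.01333165] 0.03867735250751243 54.94414150714874
```

View pics/g3.png

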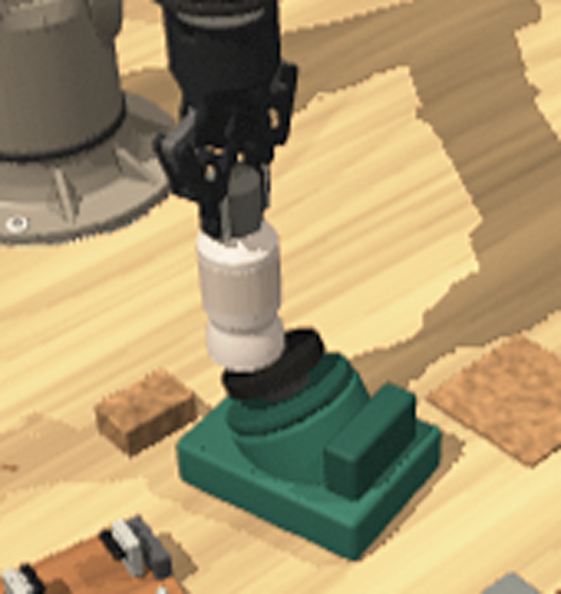

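Emit:
{"op": "play_rows", "data": {"translation": [[0,0,0],[0,0,0],[0,0,0]], "turn": [0,0,0], "grip": [0.4,0.4,0.4], "squeeze": 22}}

```text
time_s: 5.55
position: [0.4706, -0.1126, 0.224]
orientation: [-0.0, 0.992, 0.128, 0.0]
wrist_force: [-0.1, 0.4, -4.6]
grip_width: 0.0391
gripper_force: 54.9
```

Emit:
{"op": "play_rows", "data": {"translation": [[0,0,0],[0,0,0]], "turn": [0,0], "grip": [0.455,0.455], "squeeze": 22}}

```text
time_s: 5.75
position: [0.4705, -0.1126, 0.224]
orientation: [-0.0, 0.992, 0.128, -0.0]
wrist_force: [-0.5, -0.3, -4.3]
grip_width: 0.0392
gripper_force: 47.4
```

Emit:
{"op": "play_rows", "data": {"translation": [[0,0,0],[0,0,0]], "turn": [0,0], "grip": [0.46,0.46], "squeeze": 22}}

```text
time_s: 5.95
position: [0.4704, -0.1127, 0.224]
orientation: [-0.0, 0.992, 0.128, -0.0]
wrist_force: [0.4, 0.1, -4.0]
grip_width: 0.0396
gripper_force: 27.4
```

Emit:
{"op": "play_rows", "data": {"translation": [[0,0,0.02],[0.0367,0.0097,0.03],[0.04,0.0105,0.018],[0.0445,0.0117,0.008],[0.0445,0.0117,0.008]], "turn": [0,0,0,0,0], "grip": [0.46,0.46,0.46,0.46,0.46]}}

```text
time_s: 6.45
position: [0.4927, -0.1069, 0.228]
orientation: [0.0, 0.992, 0.128, 0.0]
wrist_force: [-1.0, 0.1, 5.8]
grip_width: 0.0395
gripper_force: 27.8
```

Emit:
{"op": "play_rows", "data": {"translation": [[-0.004,-0.001,-0.001],[-0.008,-0.002,-0.002],[-0.016,-0.004,-0.004]], "turn": [0,0,0], "grip": [0.46,0.46,0.46]}}

```text
time_s: 6.75
position: [0.4846, -0.109, 0.2263]
orientation: [0.0, 0.992, 0.128, 0.0]
wrist_force: [-1.1, 0.1, 3.5]
grip_width: 0.0395
gripper_force: 27.8
```

Emit:
{"op": "play_rows", "data": {"translation": [[0,0,0.06],[0.0618,0.0154,0.06],[0.07,0.0175,0.045],[0.0724,0.0182,0.0286],[0.0724,0.0182,0.0286]], "turn": [0,0,0,0,0], "grip": [0.46,0.46,0.46,0.46,0.46]}}

```text
time_s: 7.25
position: [0.5202, -0.0997, 0.2392]
orientation: [-0.0, 0.992, 0.128, -0.001]
wrist_force: [0.2, 1.8, 6.3]
grip_width: 0.0393
gripper_force: 27.8
```

Emit:
{"op": "play_rows", "data": {"translation": [[-0.006,-0.0015,0],[-0.012,-0.003,-0.001],[-0.0236,-0.006,-0.0024],[-0.0236,-0.006,-0.0024]], "turn": [0,0,0,0], "grip": [0.46,0.46,0.46,0.46]}}

```text
time_s: 7.65
position: [0.5079, -0.1031, 0.2392]
orientation: [-0.0, 0.992, 0.127, -0.0]
wrist_force: [-0.1, 1.5, 5.7]
grip_width: 0.0391
gripper_force: 27.8
```

```bash
python3 - <<'E'
from h import *
st=read_state();print(st["position"],st["wrist_force"],st["wrist_torque"],st["grip_width"],st["gripper_force"])
s=snapshot("scene")
cv2.imwrite("pics/g4.png",cv2.resize(s["img"][110:290,200:370],None,fx=3.3,fy=3.3,interpolation=cv2.INTER_CUBIC)[...,::-1])
E
```

```text
[ 0.50788051 -0.10312647  0.23921191] [-0.14649652  1.45989861  5.69473401] [ 0.36789148 -0.1967323  -0.04944921] 0.0391283087259885 27.838071584701538
```

View pics/g4.png

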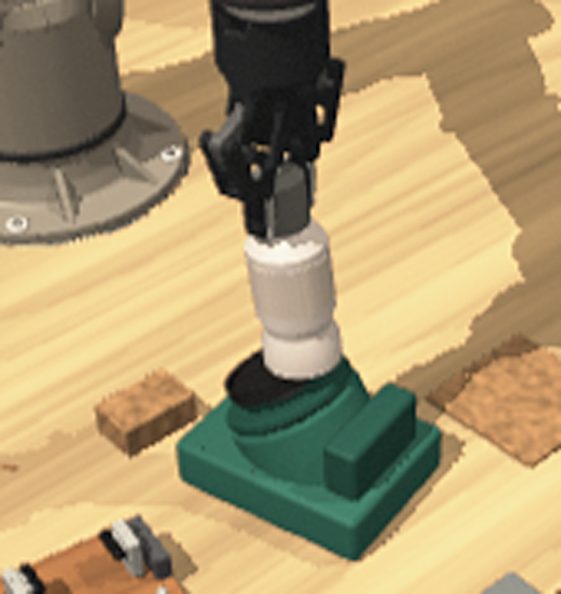

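Emit:
{"op": "play_rows", "data": {"translation": [[-0.012,-0.003,-0.002],[-0.0232,-0.006,-0.0046],[-0.035,-0.009,-0.008],[-0.0458,-0.012,-0.0114],[-0.0458,-0.012,-0.0114]], "turn": [0,0,0,0,0], "grip": [0.46,0.46,0.46,0.46,0.46]}}

```text
time_s: 8.2
position: [0.4851, -0.1091, 0.2333]
orientation: [-0.0, 0.992, 0.127, -0.0]
wrist_force: [-1.2, 0.9, 4.2]
grip_width: 0.0394
gripper_force: 28.4
```

```bash
cat > tilt.py <<'E'
from h import *
import sys
# axis of bottle from cloud of body points near the given TCP
def tilt(name="scene"):
    st=read_state(); t=np.array(st["position"]); s=snapshot(name); P=cloud(s); im=s["img"].astype(int)
    m=(np.linalg.norm(P-(t+[.03,.01,-.05]),axis=-1)<.12)&(im.min(-1)>95)&(np.ptp(im,axis=-1)<45)&(P[...,2]<t[2]+.02)&(P[...,2]>.05)
    m=cv2.erode(m.astype(np.uint8),np.ones((3,3)))>0
    return P[m],m,s,st
def fit(p,t):
    # cylinder r=.03 body: fit axis line, Huber
    from scipy.optimize import least_squares
    ya=np.radians(14.7); es=np.array([np.cos(ya),np.sin(ya),0]); eb=np.array([-np.sin(ya),np.cos(ya),0])
    g=t+[0,0,.024]
    def res(v):
        a=np.sin(v[0])*es*-1+np.array([0,0,np.cos(v[0])])+np.sin(v[1])*eb; a/=np.linalg.norm(a)
        d=p-(g+v[2]*es+v[3]*eb); h=d@a; r=np.linalg.norm(d-np.outer(h,a),axis=1)
        w=(h<-.040)&(h>-.094)
        return np.where(w,r-.03,0)
    r=least_squares(res,[.2,0,0,0],loss="soft_l1",f_scale=.002)
    return np.degrees(r.x[:2]).round(1),(1e3*r.x[2:]).round(1),(1e3*np.abs(r.fun).mean()).round(2)
if __name__=="__main__":
    p,m,s,st=tilt(); print(len(p),fit(p,np.array(st["position"])),st["position"].round(4),st["wrist_force"].round(1),st["wrist_torque"].round(2),st["gripper_force"].round(1))
    if len(sys.argv)>1:
        cv2.imwrite(f"pics/{sys.argv[1]}.png",cv2.resize(s["img"][110:290,200:370],None,fx=3.3,fy=3.3,interpolation=cv2.INTER_CUBIC)[...,::-1])
E
python3 tilt.py
```

```text
Traceback (most recent call last):
  File "tilt.py", line 22, in <module>
    p,m,s,st=tilt(); print(len(p),fit(p,np.array(st["position"])),st["position"].round(4),st["wrist_force"].round(1),st["wrist_torque"].round(2),st["gripper_force"].round(1))
                                                                                                                                                 ^^^^^^^^^^^^^^^^^^^^^^^^^
AttributeError: 'float' object has no attribute 'round'
```

```bash
sed -i 's/,st\["gripper_force"\].round(1)//' tilt.py; python3 tilt.py
```

```text
866 (array([15.3,  0.3]), array([-0.6,  0.9]), np.float64(0.61)) [ 0.4855 -0.1089  0.2334] [-2.4  0.7  4. ] [0.1  0.35 0.1 ]
```

Emit:
{"op": "play_rows", "data": {"translation": [[-0.011,-0.003,-0.004],[-0.0222,-0.0058,-0.0084],[-0.0437,-0.0115,-0.0192],[-0.0638,-0.0168,-0.0318],[-0.0638,-0.0168,-0.0318]], "turn": [0,0,0,0,0], "grip": [0.46,0.46,0.46,0.46,0.46]}}

```text
time_s: 8.8
position: [0.4524, -0.1176, 0.2166]
orientation: [-0.0, 0.992, 0.127, -0.001]
wrist_force: [-2.5, -0.3, 3.9]
grip_width: 0.0396
gripper_force: 28.6
```

```bash
python3 tilt.py
```

```text
628 (array([31.4, -0.1]), array([-1.2,  0.5]), np.float64(0.28)) [ 0.4524 -0.1176  0.2166] [-2.5 -0.3  3.9] [0.08 0.58 0.06]
```

Emit:
{"op": "play_rows", "data": {"translation": [[-0.0106,-0.0028,0.019],[-0.03,-0.008,0.008],[-0.05,-0.0132,-0.004],[-0.0625,-0.0164,-0.012],[-0.0625,-0.0164,-0.012]], "turn": [0,0,0,0,0], "grip": [0.46,0.46,0.46,0.46,0.46]}}

```text
time_s: 9.35
position: [0.4215, -0.1256, 0.2106]
orientation: [-0.0, 0.992, 0.127, -0.001]
wrist_force: [0.1, -0.4, -3.8]
grip_width: 0.0393
gripper_force: 27.9
```

```bash
python3 tilt.py g5
```

```text
590 (array([28.5, -0.9]), array([ 2.9, -0.4]), np.float64(0.35)) [ 0.4215 -0.1256  0.2106] [ 0.1 -0.4 -3.8] [-0.04  0.1  -0.03]
```

View pics/g5.png

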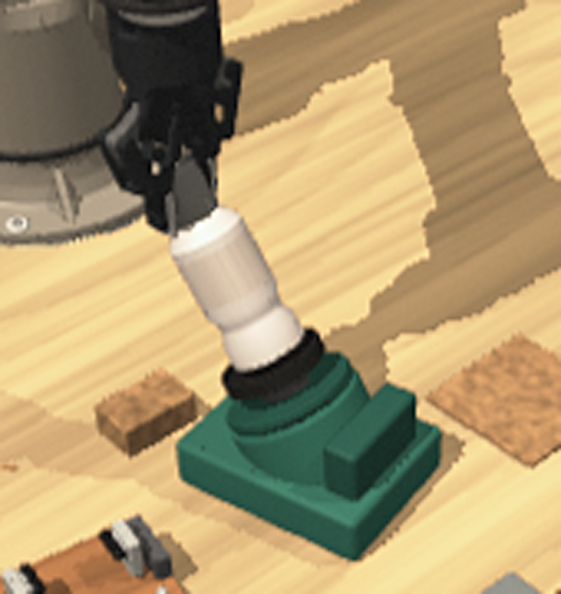

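Emit:
{"op": "play_rows", "data": {"translation": [[0.004,0.001,-0.007],[0.008,0.002,-0.014],[0.012,0.003,-0.021],[0.0145,0.0038,-0.026],[0.0145,0.0038,-0.026]], "turn": [0,0,0,0,0], "grip": [0.46,0.46,0.46,0.46,0.46]}}

```text
time_s: 9.9
position: [0.4306, -0.1234, 0.1984]
orientation: [-0.0, 0.992, 0.128, -0.0]
wrist_force: [-2.5, -1.0, 2.5]
grip_width: 0.0398
gripper_force: 28.6
```

```bash
python3 tilt.py
```

```text
562 (array([17., -4.]), array([20.9, -4.1]), np.float64(0.52)) [ 0.4306 -0.1234  0.1984] [-2.5 -1.   2.5] [-0.07  0.48 -0.  ]
```

Emit:
{"op": "play_rows", "data": {"translation": [[0.002,0.0005,-0.0035],[0.004,0.001,-0.007],[0.006,0.0015,-0.01],[0.007,0.0019,-0.0125],[0.007,0.0019,-0.0125]], "turn": [0,0,0,0,0], "grip": [0.46,0.46,0.46,0.46,0.46]}}

```text
time_s: 10.45
position: [0.4339, -0.1225, 0.1924]
orientation: [0.0, 0.992, 0.128, 0.0]
wrist_force: [-4.5, -1.2, 8.4]
grip_width: 0.0394
gripper_force: 29.0
```

```bash
sed -i 's/return np.where(w,r-.03,0)/return np.r_[np.where(w,r-.03,0),v[2:]*3]/' tilt.py; python3 tilt.py g6
```

```text
531 (array([31. , -0.6]), array([-0.2,  0.1]), np.float64(0.28)) [ 0.4339 -0.1225  0.1924] [-4.5 -1.2  8.4] [-0.03  0.96  0.08]
```

View pics/g6.png

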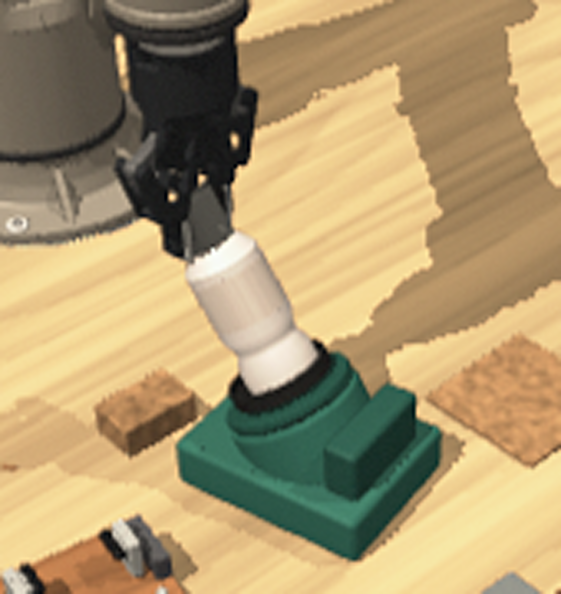

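Emit:
{"op": "play_rows", "data": {"translation": [[0,0,0],[0.0008,0.0002,-0.0015],[0.0016,0.0004,-0.003],[0.0024,0.0006,-0.0044],[0.0024,0.0006,-0.0044]], "turn": [0,0,0,0,0], "grip": [0.4,0.4,0.4,0.4,0.4], "squeeze": 45}}

```text
time_s: 11.0
position: [0.435, -0.1224, 0.1909]
orientation: [0.0, 0.992, 0.128, 0.0]
wrist_force: [-10.5, -0.1, 22.7]
grip_width: 0.0393
gripper_force: 45.9
```

Emit:
{"op": "play_rows", "data": {"translation": [[-0.0003,0,0.0004],[-0.0003,0,0.0004],[-0.0003,0,0.0004],[-0.0003,0,0.0004],[-0.0003,0,0.0004]], "turn": [0,0,0,0,0], "grip": [0.4,0.4,0.4,0.4,0.4]}}

```text
time_s: 11.5
position: [0.4348, -0.1224, 0.1911]
orientation: [0.0, 0.992, 0.128, 0.0]
wrist_force: [-9.8, 0.1, 21.6]
grip_width: 0.0392
gripper_force: 45.7
```

Emit:
{"op": "play_rows", "data": {"translation": [[0,0,0],[0,0,0],[0,0,0],[0,0,0],[0,0,0]], "turn": [0,0,0,0,0], "grip": [0.4,0.4,0.4,0.4,0.4]}}

```text
time_s: 12.0
position: [0.4348, -0.1224, 0.1911]
orientation: [0.0, 0.992, 0.128, 0.0]
wrist_force: [-10.5, -0.1, 22.0]
grip_width: 0.039
gripper_force: 45.7
```

```bash
python3 tilt.py
```

```text
559 (array([29.9, -0.2]), array([0.6, 0.2]), np.float64(0.29)) [ 0.4348 -0.1224  0.1911] [-10.5  -0.1  22. ] [0.13 2.22 0.09]
```

Emit:
{"op": "play_rows", "data": {"translation": [[0,0,0],[0,0,0],[0,0,0],[0,0,0],[0,0,0]], "turn": [0,0,0,0,0], "grip": [0.4,0.4,0.4,0.4,0.4]}}

```text
time_s: 12.55
position: [0.4348, -0.1224, 0.1911]
orientation: [0.0, 0.992, 0.128, 0.0]
wrist_force: [-9.9, -0.5, 21.7]
grip_width: 0.0392
gripper_force: 45.7
```

Emit:
{"op": "play_rows", "data": {"translation": [[0,0,0],[0,0,0],[-0.004,-0.001,0.007],[-0.0077,-0.002,0.0138],[-0.0077,-0.002,0.0138]], "turn": [0,0,0,0,0], "grip": [0.4,0.4,0.4,0.46,0.46]}}

```text
time_s: 13.05
position: [0.431, -0.1233, 0.1976]
orientation: [0.0, 0.992, 0.128, 0.0]
wrist_force: [-3.2, 0.4, 2.6]
grip_width: 0.0393
gripper_force: 28.7
```

Emit:
{"op": "play_rows", "data": {"translation": [[0.004,0.001,0.002],[0.008,0.002,0.005],[0.0143,0.0037,0.0086],[0.0143,0.0037,0.0086]], "turn": [0,0,0,0], "grip": [0.46,0.46,0.46,0.46]}}

```text
time_s: 13.45
position: [0.4379, -0.1213, 0.2012]
orientation: [-0.0, 0.992, 0.128, -0.001]
wrist_force: [-5.7, -2.2, 1.1]
grip_width: 0.0396
gripper_force: 29.1
```

Emit:
{"op": "play_rows", "data": {"translation": [[0.009,0.0024,0.008],[0.0186,0.0049,0.016],[0.028,0.0074,0.023],[0.0385,0.0101,0.0302],[0.0385,0.0101,0.0302]], "turn": [0,0,0,0,0], "grip": [0.46,0.46,0.46,0.46,0.46]}}

```text
time_s: 13.95
position: [0.4577, -0.1161, 0.2165]
orientation: [-0.0, 0.992, 0.128, -0.0]
wrist_force: [-4.9, -1.2, 1.2]
grip_width: 0.0393
gripper_force: 29.1
```

```bash
python3 tilt.py
```

```text
745 (array([16.9, -0.5]), array([-0.5,  0.1]), np.float64(0.6)) [ 0.4577 -0.1161  0.2165] [-4.9 -1.2  1.2] [-0.33  1.1  -0.01]
```

Emit:
{"op": "play_rows", "data": {"translation": [[0.015,0.004,0.0085],[0.031,0.008,0.0165],[0.05,0.0132,0.024],[0.066,0.0174,0.029],[0.066,0.0174,0.029]], "turn": [0,0,0,0,0], "grip": [0.46,0.46,0.46,0.46,0.46]}}

```text
time_s: 14.5
position: [0.4915, -0.1072, 0.2312]
orientation: [-0.0, 0.992, 0.128, 0.0]
wrist_force: [-1.2, -0.3, 1.0]
grip_width: 0.0396
gripper_force: 27.4
```

```bash
python3 tilt.py
```

```text
771 (array([ 1.8, -0. ]), array([-2.2,  0.4]), np.float64(0.57)) [ 0.4915 -0.1072  0.2312] [-1.2 -0.3  1. ] [-0.24  0.5   0.01]
```

Emit:
{"op": "play_rows", "data": {"translation": [[0,0,0.06],[0,0,0.12],[0.04,0.08,0.14],[0.07,0.16,0.14],[0.1,0.24,0.14]], "turn": [0,0,0,0,0], "grip": [0.46,0.46,0.46,0.46,0.46]}}

```text
time_s: 15.05
position: [0.5408, 0.0138, 0.3012]
orientation: [-0.0, 0.992, 0.127, 0.001]
wrist_force: [0.6, -1.2, -5.0]
grip_width: 0.0394
gripper_force: 27.2
```

Emit:
{"op": "play_rows", "data": {"translation": [[0.04,0.08,0],[0.08,0.16,0],[0.08,0.163,-0.06],[0.08,0.163,-0.12],[0.08,0.163,-0.16]], "turn": [0,0,0,0,0], "grip": [0.46,0.46,0.46,0.46,0.46]}}

```text
time_s: 15.55
position: [0.5793, 0.0941, 0.2183]
orientation: [-0.0, 0.992, 0.128, -0.001]
wrist_force: [0.5, -0.7, -5.4]
grip_width: 0.0393
gripper_force: 26.8
```

```bash
python3 - <<'E'
from tilt import *
p,m,s,st=tilt(); t=np.array(st["position"]); print(len(p),fit(p,t),t,st["wrist_force"],"low z",np.percentile(p[:,2],[1,5]))
cv2.imwrite("pics/g7.png",cv2.resize(s["img"][80:290,260:450],None,fx=2.8,fy=2.8,interpolation=cv2.INTER_CUBIC)[...,::-1])
E
```

```text
696 (array([-0.5, -0.6]), array([-0.2,  0.2]), np.float64(0.61)) [0.57932282 0.09414197 0.218333  ] [ 0.46335618 -0.66199491 -5.40351742] low z [0.11324099 0.11786931]
```

View pics/g7.png

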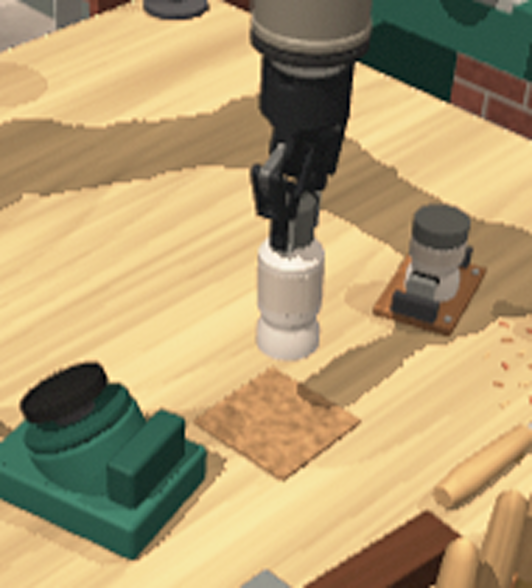

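Emit:
{"op": "play_rows", "data": {"translation": [[0.002,0,-0.06],[0.002,0,-0.12],[0.002,0,-0.16],[0.002,0,-0.175],[0.002,0,-0.18]], "turn": [0,0,0,0,0], "grip": [0.46,0.46,0.46,0.46,0.46]}}

```text
time_s: 16.1
position: [0.5813, 0.0939, 0.1308]
orientation: [-0.0, 0.992, 0.128, -0.0]
wrist_force: [-0.1, 0.0, -4.9]
grip_width: 0.0393
gripper_force: 26.8
```

Emit:
{"op": "play_rows", "data": {"translation": [[0,0,-0.002],[0,0,-0.004],[0,0,-0.006],[0,0,-0.006]], "turn": [0,0,0,0], "grip": [0.46,0.46,0.46,0.46]}}

```text
time_s: 16.5
position: [0.5816, 0.0939, 0.1285]
orientation: [-0.0, 0.992, 0.128, 0.0]
wrist_force: [0.6, 0.4, -3.5]
grip_width: 0.0396
gripper_force: 26.8
```

Emit:
{"op": "play_rows", "data": {"translation": [[0,0,-0.002],[0,0,-0.004],[0,0,-0.006],[0,0,-0.006]], "turn": [0,0,0,0], "grip": [0.46,0.46,0.46,0.46]}}

```text
time_s: 16.9
position: [0.5813, 0.0939, 0.1249]
orientation: [-0.0, 0.992, 0.128, -0.0]
wrist_force: [0.4, -0.4, -4.4]
grip_width: 0.0393
gripper_force: 26.8
```

Emit:
{"op": "play_rows", "data": {"translation": [[0,0,-0.002],[0,0,-0.003],[0,0,-0.003]], "turn": [0,0,0], "grip": [0.46,0.46,0.46]}}

```text
time_s: 17.2
position: [0.5813, 0.0939, 0.1234]
orientation: [-0.0, 0.992, 0.128, -0.0]
wrist_force: [-0.1, -0.1, -3.9]
grip_width: 0.0396
gripper_force: 26.8
```

Emit:
{"op": "play_rows", "data": {"translation": [[0,0,-0.001],[0,0,-0.002],[0,0,-0.003],[0,0,-0.003]], "turn": [0,0,0,0], "grip": [0.46,0.46,0.46,0.46]}}

```text
time_s: 17.6
position: [0.5813, 0.0939, 0.122]
orientation: [-0.0, 0.992, 0.128, -0.0]
wrist_force: [-0.2, 0.4, -3.7]
grip_width: 0.04
gripper_force: 26.8
```

Emit:
{"op": "play_rows", "data": {"translation": [[0,0,-0.001],[0,0,-0.002],[0,0,-0.003],[0,0,-0.003]], "turn": [0,0,0,0], "grip": [0.46,0.46,0.46,0.46]}}

```text
time_s: 18.0
position: [0.582, 0.0941, 0.1213]
orientation: [-0.0, 0.992, 0.128, 0.001]
wrist_force: [0.4, -0.8, 5.9]
grip_width: 0.0393
gripper_force: 27.9
```

Emit:
{"op": "play_rows", "data": {"translation": [[0,0,-0.001],[0,0,-0.002],[0,0,-0.003],[0,0,-0.003]], "turn": [0,0,0,0], "grip": [0.46,0.46,0.46,0.46]}}

```text
time_s: 18.4
position: [0.5832, 0.0946, 0.1209]
orientation: [-0.0, 0.992, 0.128, 0.002]
wrist_force: [1.5, 0.9, 16.0]
grip_width: 0.0388
gripper_force: 28.4
```

Emit:
{"op": "play_rows", "data": {"translation": [[0,0,0.001],[0,0,0.003],[0,0,0.003],[0,0,0.003],[0,0,0.003]], "turn": [0,0,0,0,0], "grip": [0.46,0.46,0.48,0.52,0.56]}}

```text
time_s: 18.9
position: [0.5812, 0.0938, 0.1204]
orientation: [0.0, 0.992, 0.128, -0.0]
wrist_force: [0.3, -0.2, -0.1]
grip_width: 0.048
gripper_force: 0.0
```

Emit:
{"op": "play_rows", "data": {"translation": [[0,0,0.003],[0,0,0.003],[0,0,0.003],[0,0,0.003],[0,0,0.003]], "turn": [0,0,0,0,0], "grip": [0.65,0.75,0.9,1,1]}}

```text
time_s: 19.4
position: [0.5813, 0.0939, 0.122]
orientation: [-0.0, 0.992, 0.128, -0.0]
wrist_force: [0.6, -0.3, -1.0]
grip_width: 0.0854
gripper_force: 0.0
```

Emit:
{"op": "play_rows", "data": {"translation": [[0,0,0.04],[0,0,0.1],[0,0,0.18],[0,0,0.26],[0,0,0.3]], "turn": [0,0,0,0,0], "grip": [1,1,1,1,1]}}

```text
time_s: 19.9
position: [0.5822, 0.0943, 0.2757]
orientation: [-0.0, 0.992, 0.128, 0.002]
wrist_force: [0.1, -0.1, 0.4]
grip_width: 0.0852
gripper_force: 0.0
```

```bash
python3 - <<'E'
from tilt import *
st=read_state(); s=snapshot("scene");P=cloud(s);z=P[...,2]
print(st["position"],st["wrist_force"],st["time_s"])
m=(np.hypot(P[...,0]-.582,P[...,1]-.094)<.05)
c=m&(z>.155)&(z<.17);print("top",c.sum(),cv2.minEnclosingCircle(P[c][:,:2].astype(np.float32)),np.median(z[c]),np.nanmax(z[m&(z<.2)]))
b=P[m&(z>.05)&(z<.108)]
print(fit(b,np.array([.582,.094,.122])))
cv2.imwrite("pics/g8.png",s["img"][...,::-1])
E
```

```text
[0.5822294  0.09426393 0.27570183] [ 0.06929077 -0.08597056  0.36210621] 19.9
top 143 ((0.5840898156166077, 0.09496941417455673), 0.02136162854731083) 0.1614277375157731 0.165568774812496
(array([ 0.2, -0.5]), array([0.1, 0.4]), np.float64(1.12))
```

View pics/g8.png

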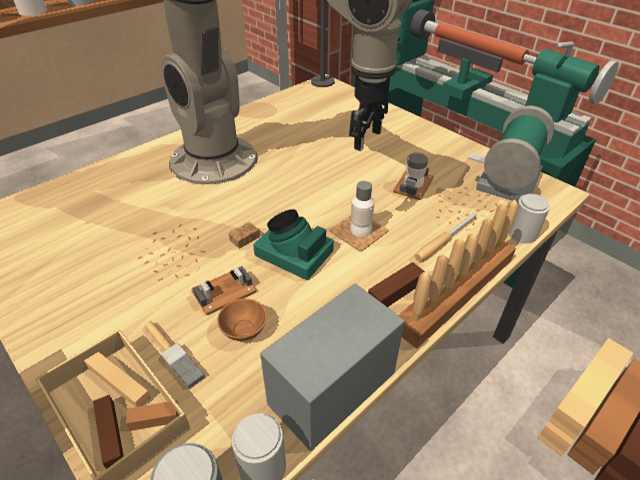

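The picture shows the bottle standing upright in the middle of the mat (361,212). The gripper is clear above it, and everything else is where it was.

```bash
python3 -c "from station import close_job; print(close_job())"
```

```text
the job is handed in; nothing more can be done
None
```

The job is handed in: the bottle was pulled from its clip, pressed square into the fully lowered dish for over a second at about 28 N, then released standing upright on the cork mat (0.5° or less off vertical) by 19.9 s of the 64 s allowed, with the jar and other things unmoved in the final picture.

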